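# Function test of the latching stop button

## Task

Test the spinning lathe's stop button, the mushroom head with two wings: press it straight down with the fingertips until it latches, and take the hand off it so that it is seen to stay in. Then push one of its wings round clockwise (seen from above) with the outside of the fingers until the button is released and springs up again, and let it go. Use a light hand, do not grip, pinch or lift anything, do not press the small start button on the other box, and leave the things lying around where they are.

Things in the scene. Friction and masses are not known exactly. Their poses are not given: they have to be found in the camera images.
- stop_station: Fixed grey box with a bare metal lid, 84 x 84 mm and 55 mm high (two small screwed-down lugs at the foot reach 56 mm from its middle, a short gland 60 mm on its +x side), carrying the stop button on the middle of its top. Origin: centre of the underside, on the bench; z up, which is the button's axis. It may stand at any yaw within 1.4 rad and may change places with the start station.
- stop_top (a point): Centre of the flat top of the stop button, 93 mm above the bench when out, about 85 mm when latched in. The button is a black mushroom head of 40 mm diameter and 16 mm height with two wings opposite each other; free gap of 22 mm between its underside and the box lid when out (14 mm when latched), but for a stem of 20 mm diameter and a collar of 38 mm diameter and 6 mm height. Moves and turns with the button.
- wing_a (a point): Middle of the outer part of one wing of the stop button, 32 mm from the button's axis and 9 mm below the button's top. Each wing is a radial bar 13 mm wide and 12 mm high (3 mm below to 15 mm below the button's top) that ends 42 mm from the axis; its upright flanks are what is pushed. x axis points outward along the wing, z up. Moves and turns with the button.
- wing_b (a point): The same point on the opposite wing; its x axis points inward, toward the button's axis.
- stop_head (a joint): How far the stop button is pressed in, m: 0 out, stop at 0.011. A spring resists with 2.6 N at the start and about 9 N at 0.0105. Pressed beyond 0.008 (about 8 N) it has surely latched (the latch snaps over between 0.006 and 0.008) and stays at about 0.008 when let go; pressed less than that it comes back out.
- stop_cap (a joint): Turn of the stop button about its upright axis, rad, clockwise seen from above, 0 to 0.85. A light spring turns it back to 0 when let go (at most 0.1 N m is needed, about 3 N at a wing). Latched in, it is released at about 0.4 and springs up to its out position.
- start_station: The other fixed box, of the same housing (84 x 84 x 55 mm) but with only a small round start button, 28 mm in diameter, on its top. Not to be operated. Origin: centre of the underside.
- start_button (a joint): How far the start button is pressed, m: 0 out, 0.006 fully in. Leave it alone.
- matchbox: Loose bystander: matchbox 36 x 52 x 14 mm, lying. Origin: centre of the underside.
- punch_0: Loose bystander: steel punch 25 x 90 x 25 mm, lying. Origin: centre of the underside.
- kettle_lid_2: Loose bystander: white stepped kettle lid 101 mm in diameter, 53 mm high with its knob. Origin: centre of the underside.
- spout_1: Loose bystander: white tapered spout 29 x 52 x 28 mm, lying. Origin: centre of the underside.
- pliers: Loose bystander: pliers 59 x 175 x 14 mm, lying. Origin: centre of the underside.
- spout_0: Loose bystander: white tapered spout 29 x 52 x 28 mm, lying. Origin: centre of the underside.
- punch_2: Loose bystander: short steel punch 28 x 70 x 28 mm, lying. Origin: centre of the underside.

How it is judged:
By the outcome, as a careful person would: the job done as asked, in the order asked, and still so for the second after the job is handed in, with the robot touching nothing.
It also fails if it takes over 42 s, if anything falls off the work surface, if the arm or the gripper's body presses on something with over 40 N, if the wrist force passes 120 N, or if a joint passes its speed limit or range.

## Robot

A 6-joint arm with a two-finger parallel gripper is mounted at the origin on a cart in front of the work surface, level with it; the furniture and walls round the work are solid. World frame = base frame: x ahead of the robot, y to its left, z up, the work surface at z = 0. Lengths are in m, angles in rad, forces in N, time in s.
With the tool pointing down it reaches from about 0.325 to 0.775 m from the base axis. Payload 5.5 kg.
Tool frame: the origin (TCP) lies between the finger pads; the fingertips stand 8 mm ahead of it and the grasp point (between the pads) lies 11 mm behind it (tcp_to_tips is the distance from the TCP to the fingertips, in m); z points along the fingers, y is the direction in which the jaws open and shut (so a half turn about z gives the same grasp; the last joint's range is limited). The gripper opens to 88 mm and grips with 3 to 60 N. Pads are 20 mm wide; open, the fingers measure 115 mm over their backs; the gripper's body (75 mm by 178 mm) begins 61 mm behind the grasp point.
Start: joints at [1.211, 0.091, 1.231, -0, 1.82, -0.057], TCP at [0.179, 0.573, 0.231] pointing down, gripper open.
Joint ranges: [-2.87, 2.87], [-0.86, 2.18], [0.17, 2.46], [-1.51, 4.65], [0.06, 2.69], [-2.65, 2.65]. Speed limits (rad/s): [2.57, 2.57, 3.01, 3.14, 3.14, 3.14].

## Interface

Orientations are given as a unit quaternion [w, x, y, z].
In Python, from bench import * gives the robot as it stands. Calls block until the motion is done:
- move_to(position, orientation): joint-space move of the TCP to a pose.
- move_l(position, speed=0.15, orientation=None): straight line of the TCP; orientation=None keeps the orientation; speed is the mean speed in m/s.
- movej(angles): joint-space move.
- gripper_open() and close(): open the fingers fully, or close them until they stop; the grip force is fixed at half the most.
- hold(seconds).
- inverse_kinematics(position, orientation): joint angles nearest the present ones, or None.
- state(): the state.
- get_image(name): name is "side" or "top" or "wrist"; returns a dict with "frame" (384x512x3 uint8, blue, green, red), "depth" (384x512 float32, m along the optical axis (not along the pixel's ray), 0 where there is no reading), "camera_matrix" (3x3 intrinsics, pixels), "k1" (the pictures are not rectified: a ray, as slopes to the right and down, at radius r is drawn at 1 + k1 r^2 times it, then the intrinsics apply), "view" (4x4, takes a point from world to camera coordinates). Camera axes: x right, y up, looking along -z (the intrinsics and any distortion apply to the point x, -y, -z); pixel columns grow to the right and rows downward; lengths in m; the calibration is good to about 2 mm. A picture is of the moment at which its call begins.
A pose or a line that the arm cannot do raises IKError and nothing moves.
- job_done(): hands the job in, once; it reports no verdict.
The state is a dict: "time": time; "joint_pos": joint angles; "dq": joint speeds; "joint_torque": joint torques, N m; "ee_pos": TCP position; "ee_rot": TCP orientation; "ft_force": force on the tool from outside, world axes, zero at the start; "moment": the same for the moment, N m; "finger_gap": finger opening in m.
Only numpy, scipy, OpenCV 4.12 (cv2) and the standard library are available. Lean on these libraries where they do the work, as an engineer would, in place of code of your own. Each camera call takes 0.05 s, during which the arm holds its last target.

## Working session

There is one attempt and no reset: what is moved stays moved. The work goes in short steps, each a Python script; the robot and the scene stay as the last script left them, time stands still between calls to the robot, and variables do not carry over. Pictures are saved under pics/ and viewed, and the job is handed in when it is done.

```bash
mkdir -p pics; ls; python3 - <<'E'
from bench import *
import cv2,numpy as np
s=state();print(s)
for n in("top","side","wrist"):
    d=get_image(n);cv2.imwrite(f"pics/{n}0.png",d["frame"]);np.savez(f"pics/{n}0.npz",**d)
    print(n,d["camera_matrix"].tolist(),d["k1"],np.round(d["view"],3).tolist())
E
```

```text
pics
{'time': 0.0, 'joint_pos': array([ 1.21127904e+00,  9.18347468e-02,  1.23187229e+00, -1.99307057e-05,
        1.81982191e+00, -5.66811417e-02]), 'dq': array([ 0.00164562,  0.00034238, -0.00085424,  0.00283778, -0.00147275,
       -0.00031277]), 'joint_torque': array([-1.04491348e-03, -4.46466386e+01, -4.06439030e+01,  6.95876707e-02,
        2.98968446e-02, -8.16466468e-05]), 'ee_pos': array([0.17883223, 0.57242601, 0.229529  ]), 'ee_rot': array([-1.90568354e-04,  1.50842481e-01,  9.88557337e-01, -9.49258306e-04]), 'ft_force': array([-0.31802955,  0.03223604,  0.48816334]), 'moment': array([0.00844113, 0.03577475, 0.06548975]), 'finger_gap': 0.08774774876617666}
top [[382.18447142748374, 0.0, 258.39532161592683], [0.0, 382.18447142748374, 189.57551093972302], [0.0, 0.0, 1.0]] -0.034317899449125173 [[-0.017, -1.0, 0.015, 0.046], [0.99, -0.015, 0.139, -0.577], [-0.139, 0.017, 0.99, -1.185], [0.0, 0.0, 0.0, 1.0]]
side [[372.11774442300714, 0.0, 254.01562932774948], [0.0, 372.11774442300714, 195.896478060537], [0.0, 0.0, 1.0]] -0.037059713888001326 [[0.935, -0.354, 0.02, -0.51], [0.215, 0.614, 0.76, -0.221], [-0.281, -0.706, 0.65, -0.726], [0.0, 0.0, 0.0, 1.0]]
wrist [[289.82809873207583, 0.0, 253.05395355309705], [0.0, 289.82809873207583, 192.1166044289762], [0.0, 0.0, 1.0]] -0.05073804708674058 [[0.298, 0.955, -0.002, -0.598], [-0.926, 0.288, -0.244, 0.029], [-0.232, 0.075, 0.97, -0.389], [0.0, 0.0, 0.0, 1.0]]
```

View pics/top0.png

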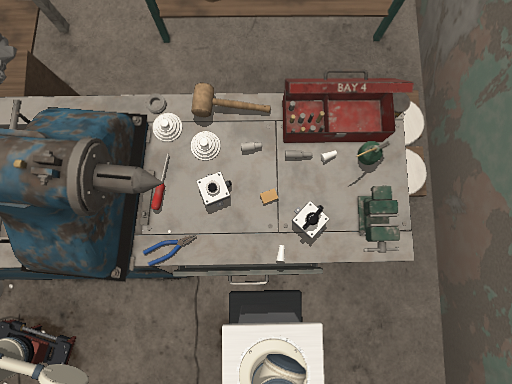

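View pics/side0.png

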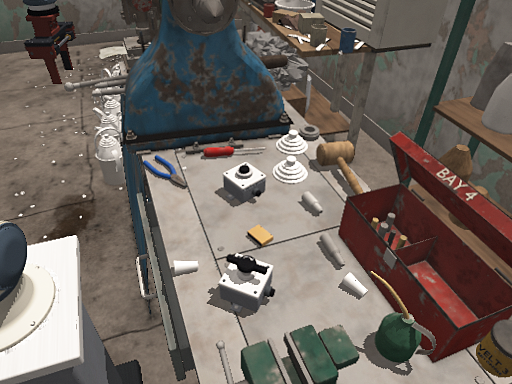

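View pics/wrist0.png

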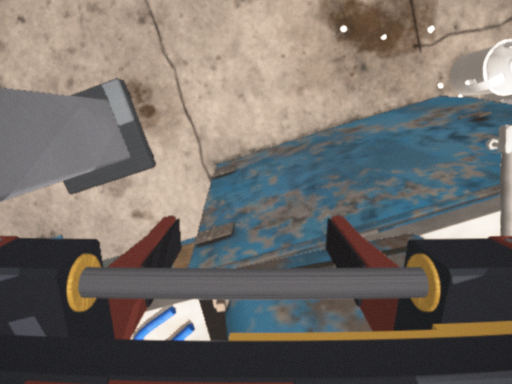

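The top view shows the stop station at about (310,220), with its black button and wings, and the start station at (213,190). The side view shows the stop button at about (246,264). The arm is at lower left, out of the way. Next I'll measure the button.

```bash
cat > h.py <<'E'
import cv2,numpy as np
def rays(d,uv):
    K=np.array(d["camera_matrix"]);k1=float(d["k1"]);V=np.array(d["view"])
    uv=np.atleast_2d(uv).astype(float)
    p=cv2.undistortPoints(uv.reshape(-1,1,2),K,np.array([k1,0,0,0,0.])).reshape(-1,2)
    c=np.c_[p[:,0],-p[:,1],-np.ones(len(p))]
    return -V[:3,:3].T@V[:3,3], c@V[:3,:3]
def onplane(d,uv,z):
    o,r=rays(d,uv); return o+r*((z-o[2])/r[:,2])[:,None]
def frompx(d,uv):
    o,r=rays(d,uv); uv=np.atleast_2d(uv).astype(int); return o+r*d["depth"][uv[:,1],uv[:,0]][:,None]
def project(d,P):
    V=np.array(d["view"]);K=np.array(d["camera_matrix"]);P=np.atleast_2d(P)
    c=P@V[:3,:3].T+V[:3,3];s=np.c_[c[:,0],-c[:,1]]/-c[:,2:]
    s=s*(1+float(d["k1"])*(s**2).sum(1))[:,None]
    return s@K[:2,:2].T+K[:2,2]
E
python3 - <<'E'
from h import *
for n,(x0,y0,x1,y1) in dict(top=(285,195,335,245),side=(205,235,290,320)).items():
    d=dict(np.load(f"pics/{n}0.npz"));f=d["frame"]
    cv2.imwrite(f"pics/{n}_crop.png",cv2.resize(f[y0:y1,x0:x1],None,fx=600//(y1-y0),fy=600//(y1-y0),interpolation=0))
    v,u=np.mgrid[y0:y1,x0:x1];uv=np.c_[u.ravel(),v.ravel()]
    P=frompx(d,uv);g=f[uv[:,1],uv[:,0]].max(1)
    c=P[(P[:,2]>.072)&(P[:,2]<.105)];print(n,"button depth pts",len(c),c.mean(0),c[:,2].min(),c[:,2].max())
    q=c[:,:2]-c[:,:2].mean(0);w,E=np.linalg.eigh(q.T@q/len(q));print("axis",np.degrees(np.arctan2(E[1,1],E[0,1])),np.sqrt(w), (q@E).min(0),(q@E).max(0))
    t=P[(P[:,2]>.088)&(P[:,2]<.1)];print("top",len(t),t.mean(0),np.ptp(t,axis=0))
    b=P[(P[:,2]>.048)&(P[:,2]<.062)&(g>120)];print("lid",len(b),np.median(b,axis=0)); r=cv2.minAreaRect(b[:,:2].astype(np.float32));print(r)
E
```

```text
top button depth pts 197 [ 0.48016705 -0.12500651  0.09062938] 0.08186789833386743 0.09675105357005687
axis 136.68634183206913 [0.0083356  0.01977185] [-0.01815124 -0.04201788] [0.0189973  0.04099964]
top 165 [ 0.4804695  -0.12520609  0.09145746] [0.06317011 0.06047165 0.00875083]
lid 501 [ 0.48061659 -0.12284704  0.05491356]
((0.48083481192588806, -0.1255985051393509), (0.08351719379425049, 0.08399555087089539), 47.09854507446289)
side button depth pts 465 [ 0.47896232 -0.12980491  0.09071292] 0.0796480655742201 0.09735444975088792
axis 135.94472034109634 [0.00792633 0.02048082] [-0.02200479 -0.0389472 ] [0.01724003 0.04230708]
top 381 [ 0.47923211 -0.1283515   0.09196104] [0.06253762 0.06138458 0.0093269 ]
lid 938 [ 0.46881915 -0.14104599  0.05585223]
((0.4800829291343689, -0.1267586350440979), (0.08418956398963928, 0.08450937271118164), 45.751129150390625)
```

```bash
ls pics
```

```text
side0.npz
side0.png
side_crop.png
top0.npz
top0.png
top_crop.png
wrist0.npz
wrist0.png
```

View pics/side_crop.png

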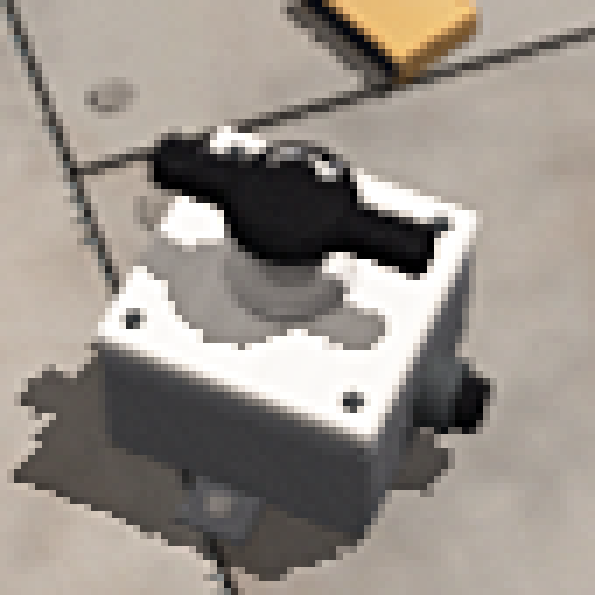

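View pics/top_crop.png

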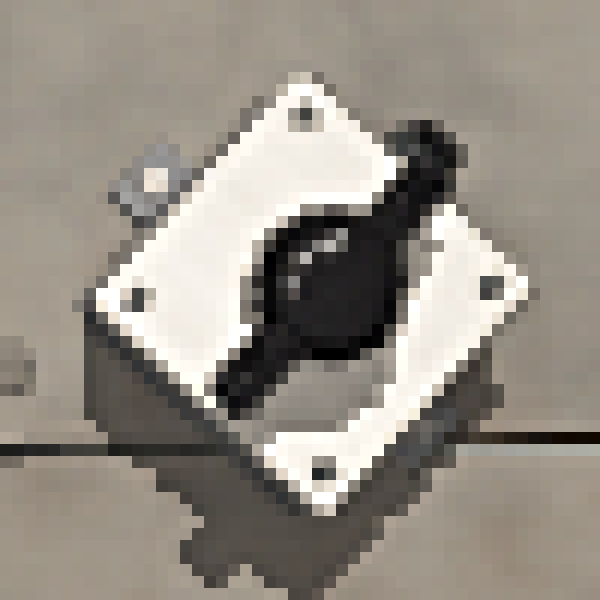

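```bash
cat >> h.py <<'E'
from scipy.spatial.transform import Rotation as R
C=np.array([.4805,-.1257]); WD=np.radians(136.4)  # axis, near-wing direction
def quat(ang):
    """tool z down, tool x along ang (radial)"""
    x=np.array([np.cos(ang),np.sin(ang),0]);z=np.array([0,0,-1.]);y=np.cross(z,x)
    q=R.from_matrix(np.c_[x,y,z]).as_quat();return [q[3],q[0],q[1],q[2]]
E
python3 - <<'E'
from h import *; from bench import *
d=dict(np.load("pics/top0.npz"));v,u=np.mgrid[0:384,0:512];P=frompx(d,np.c_[u.ravel(),v.ravel()]);P=P[d["depth"].ravel()>0]
for zmin in(.06,.12,.2):
    for r0 in(.3,.4,.5,.6,.7):
        r=np.hypot(P[:,0],P[:,1]);a=np.degrees(np.arctan2(P[:,1],P[:,0]));m=(r>r0)&(r<r0+.1)&(P[:,2]>zmin)&(abs(a)<90)
        h,_=np.histogram(a[m],bins=np.arange(-90,91,10));print(zmin,r0,dict((int(-90+10*i),int(c)) for i,c in enumerate(h) if c>3))
s=state()
for a0 in(WD,WD+np.pi):
  for p in([.15,.38,.3],[*C,.2],[*(C+.034*np.array([np.cos(WD),np.sin(WD)])),.076]):
    print(np.round(a0,2),p,inverse_kinematics(p,quat(a0)))
E
```

```text
0.06 0.3 {60: 17}
0.06 0.4 {-50: 7, -40: 48, -20: 120, 60: 1036}
0.06 0.5 {-50: 171, -40: 683, -30: 20, -20: 85, 10: 32, 20: 58, 50: 90, 60: 984, 70: 1195}
0.06 0.6 {-40: 537, -30: 88, 10: 129, 20: 531, 30: 2480, 40: 2233, 50: 1727, 60: 292, 70: 430}
0.06 0.7 {-30: 319, -20: 299, -10: 214, 30: 2172, 40: 3219, 50: 1802, 60: 484}
0.12 0.3 {60: 17}
0.12 0.4 {60: 1036}
0.12 0.5 {20: 57, 60: 984, 70: 1195}
0.12 0.6 {-40: 5, 20: 527, 30: 2480, 40: 1849, 50: 1438, 60: 246, 70: 430}
0.12 0.7 {-30: 35, -20: 18, -10: 23, 30: 2117, 40: 3120, 50: 1802, 60: 393}
0.2 0.3 {60: 17}
0.2 0.4 {60: 1036}
0.2 0.5 {20: 57, 60: 984, 70: 1195}
0.2 0.6 {20: 527, 30: 2480, 40: 1309, 50: 529, 60: 222, 70: 430}
0.2 0.7 {30: 2089, 40: 2972, 50: 1554}
2.38 [0.15, 0.38, 0.3] [ 1.11151458e+00 -3.91654128e-01  1.54153714e+00 -4.44089210e-16
  1.99170964e+00  3.01681812e-01]
2.38 [np.float64(0.4805), np.float64(-0.1257), 0.2] [-3.24378044e-01 -1.91837949e-01  1.55841458e+00 -4.44089210e-16
  1.77501602e+00 -1.13421082e+00]
2.38 [np.float64(0.4558781567111261), np.float64(-0.10225293551298724), 0.076] [-2.93484529e-01 -2.48975588e-01  1.82705861e+00 -4.44089210e-16
  1.56350963e+00 -1.10331730e+00]
5.52 [0.15, 0.38, 0.3] None
5.52 [np.float64(0.4805), np.float64(-0.1257), 0.2] [-3.24378044e-01 -1.91837949e-01  1.55841458e+00 -4.44089210e-16
  1.77501602e+00  2.00738184e+00]
5.52 [np.float64(0.4558781567111261), np.float64(-0.10225293551298724), 0.076] [-2.93484529e-01 -2.48975588e-01  1.82705861e+00 -4.44089210e-16
  1.56350963e+00  2.03827535e+00]
```

```bash
python3 - <<'E'
from h import *; from bench import *
s=state(); q=s["ee_rot"]
move_to([.135,.385,.28],q); print(state()["time"])
j=np.array(state()["joint_pos"]); j[0]=-.32; j[5]=-.6; movej(j)
move_to([*C,.16],quat(WD)); close(); s=state()
print(s["time"],s["ee_pos"],s["finger_gap"],s["ft_force"])
move_l([*C,.120],.15); hold(.3)
for n in("top","side","wrist"):
    d=get_image(n);cv2.imwrite(f"pics/{n}1.png",d["frame"]);np.savez(f"pics/{n}1.npz",**d)
s=state();print(s["time"],s["ee_pos"],s["ft_force"])
f=cv2.imread("pics/side1.png")[190:330,170:320];cv2.imwrite("pics/side1c.png",cv2.resize(f,None,fx=4,fy=4))
E
```

```text
0.9667
4.9333 [ 0.48051164 -0.12568957  0.15999095] 0.00056662858433864 [-0.50029294  0.20901196  0.3688262 ]
5.8 [ 0.48066452 -0.12575376  0.12040606] [-0.00317931 -0.6360064   0.2728612 ]
```

View pics/side1c.png

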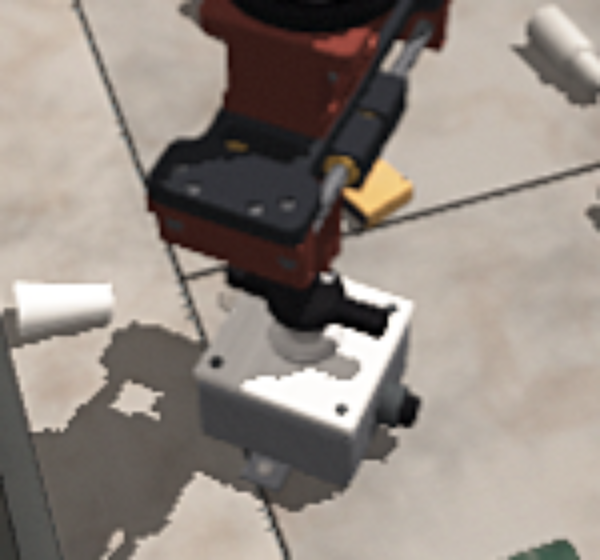

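View pics/wrist1.png

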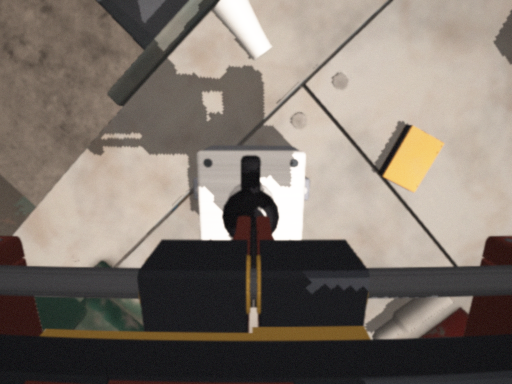

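The closed fingers sit over the middle of the head, and in the wrist view the wing points up at (251,170), in line with the tool. Now I'll press, watching the force.

```bash
python3 - <<'E'
from h import *; from bench import *
move_l([*C,.104],.05); f0=state()["ft_force"][2]
z=.104
while z>.0888:
    z-=.001; move_l([*C,z],.02); s=state(); F=s["ft_force"][2]-f0
    print(round(s["time"],2),round(z,4),round(s["ee_pos"][2],4),round(F,2))
    if F>9.3: break
E
```

```text
6.52 0.103 0.1032 0.05
6.77 0.102 0.102 -0.04
7.02 0.101 0.1012 0.41
7.27 0.1 0.1003 3.1
7.52 0.099 0.0992 2.27
7.77 0.098 0.0981 4.15
8.02 0.097 0.0971 3.9
8.27 0.096 0.0961 4.76
8.52 0.095 0.0951 5.39
8.77 0.094 0.094 4.2
9.02 0.093 0.0933 4.82
9.27 0.092 0.0925 7.21
9.52 0.091 0.0917 6.79
9.77 0.09 0.0908 8.11
10.02 0.089 0.09 8.23
10.27 0.088 0.0899 12.63
```

Contact came at TCP z of about 0.101. The force dipped at about 7 mm, which is the latch, and it bottomed out at about 10.9 mm. Next I'll lift off and look.

```bash
python3 - <<'E'
from h import *; from bench import *
move_l([*C,.13],.1)
# move to the pre-push side, high
u=lambda a:np.array([np.cos(a),np.sin(a)])
move_l([*(C+.034*u(WD)+.035*u(WD+np.pi/2)),.13],.15)
hold(.2)
for n in("top","side"):
    d=get_image(n);cv2.imwrite(f"pics/{n}2.png",d["frame"]);np.savez(f"pics/{n}2.npz",**d)
    a=np.load(f"pics/{n}0.npz")
    v,u_=np.mgrid[0:384,0:512];uv=np.c_[u_.ravel(),v.ravel()]
    for e in(a,d):
        P=frompx(dict(e),uv);m=(np.hypot(*(P[:,:2]-C).T)<.017)&(P[:,2]>.07)&(P[:,2]<.11);print(n,m.sum(),np.median(P[m,2]) if m.any() else None)
s=state();print(s["time"],s["ee_pos"],s["ft_force"])
f=cv2.imread("pics/side2.png")[190:330,170:320];cv2.imwrite("pics/side2c.png",cv2.resize(f,None,fx=4,fy=4))
E
```

```text
top 96 0.09243651958120747
top 21 0.08441546949446743
side 196 0.0932535646833687
side 192 0.08593597381851453
11.6083 [ 0.43212291 -0.12753728  0.12977554] [ 0.0475496  -0.88928914  0.5756043 ]
```

View pics/side2c.png

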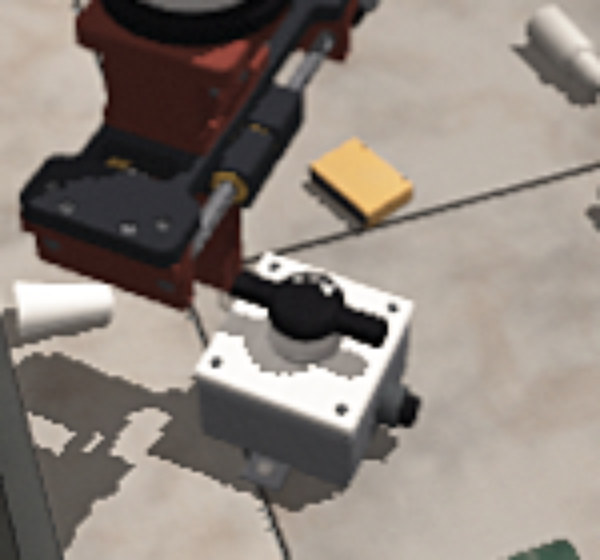

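The button stays in: its top is at 85 mm in both views, against 93 mm before. The fingers are on the counter-clockwise side of the near wing, so I'll lower them and push along the arc.

```bash
cat >> h.py <<'E'
u=lambda a:np.array([np.cos(a),np.sin(a)])
def fp(a,gap=0): return C+.034*u(a)+(.020+gap)*u(a+np.pi/2)
E
python3 - <<'E'
from h import *; from bench import *
Z=.0755
move_l([*fp(WD,.015),Z],.1); hold(.2); s=state();f0=s["ft_force"].copy();print(s["time"],s["ee_pos"],f0)
move_l([*fp(WD,.003),Z],.05)
for a in np.arange(0,.57,.07):
    move_l([*fp(WD-a),Z],.03,quat(WD-a)); s=state();F=s["ft_force"]-f0
    t=u(WD-a-np.pi/2); e=s["ee_pos"][:2]-fp(WD-a)
    print(round(s["time"],2),round(a,2),"push",round(-F[:2]@t,2),"rad",round(F[:2]@u(WD-a),2),"Fz",round(F[2],2),"err mm",np.round(e*1e3,1))
    if np.linalg.norm(F)>15: print("STOP");break
for n in("top","side"):
    d=get_image(n);cv2.imwrite(f"pics/{n}3.png",d["frame"]);np.savez(f"pics/{n}3.npz",**d)
    v,u_=np.mgrid[0:384,0:512];uv=np.c_[u_.ravel(),v.ravel()]
    P=frompx(d,uv);m=(np.hypot(*(P[:,:2]-C).T)<.017)&(P[:,2]>.07)&(P[:,2]<.11);print(n,m.sum(),np.median(P[m,2]) if m.any() else None)
f=cv2.imread("pics/side3.png")[190:330,170:320];cv2.imwrite("pics/side3c.png",cv2.resize(f,None,fx=4,fy=4))
E
```

```text
12.5 [ 0.4322121  -0.12777479  0.07642276] [ 0.55638968  0.65769176 -0.43637631]
13.14 0.0 push 0.83 rad 0.33 Fz 0.2 err mm [0.  0.1]
13.39 0.07 push 0.1 rad -0.0 Fz -0.28 err mm [-0.1 -0.1]
13.64 0.14 push 1.61 rad 0.26 Fz 0.39 err mm [-0.1 -0.2]
13.89 0.21 push 1.42 rad -0.17 Fz 0.38 err mm [-0.  -0.1]
14.14 0.28 push -0.35 rad -0.94 Fz 0.49 err mm [ 0. -0.]
14.39 0.35 push 1.0 rad 0.36 Fz 0.81 err mm [-0.  -0.1]
14.64 0.42 push 1.05 rad 0.79 Fz 1.25 err mm [-0.1  0. ]
14.89 0.49 push 1.59 rad -0.03 Fz 1.11 err mm [-0.  -0.1]
15.14 0.56 push 2.31 rad -0.97 Fz 0.14 err mm [-0.1 -0.1]
top 0 None
side 194 0.09322579362523509
```

View pics/side3c.png

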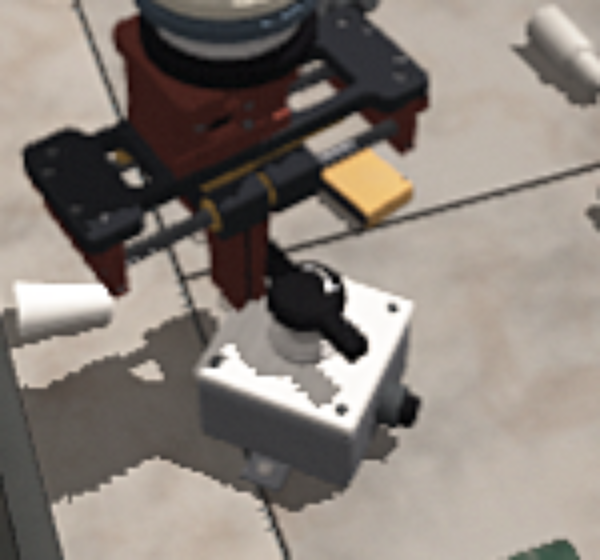

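The cap has turned and the head has sprung up: its top is at 93 mm in the side view. I'll back off along the arc, then move away.

```bash
python3 - <<'E'
from h import *; from bench import *
Z=.0755
for a in (.42,.28,.14,0): move_l([*fp(WD-a,.001),Z],.04,quat(WD-a))
move_l([*fp(WD,.020),Z],.08)
move_l([*fp(WD,.020),.2],.15)
j=np.array(state()["joint_pos"]); j[0]=.25; movej(j); hold(.5)
for n in("top","side"):
    d=get_image(n);cv2.imwrite(f"pics/{n}4.png",d["frame"]);np.savez(f"pics/{n}4.npz",**d)
    v,u_=np.mgrid[0:384,0:512];uv=np.c_[u_.ravel(),v.ravel()]
    P=frompx(d,uv);r=np.hypot(*(P[:,:2]-C).T);m=(r<.017)&(P[:,2]>.07)&(P[:,2]<.11);print(n,m.sum(),np.median(P[m,2]) if m.any() else None)
    c=P[(r<.05)&(P[:,2]>.072)&(P[:,2]<.105)][:,:2];
    if len(c): w,E=np.linalg.eigh(np.cov(c.T));print("axis",np.degrees(np.arctan2(E[1,1],E[0,1])))
s=state();print(s["time"],s["ee_pos"],s["ft_force"])
E
```

```text
top 98 0.09214303541365287
axis 136.70014052741436
side 196 0.09314432818277674
axis 136.05365795377574
19.4583 [0.42403684 0.1432785  0.19883942] [ 0.36754586  0.34428241 -0.25694716]
```

View pics/side4.png

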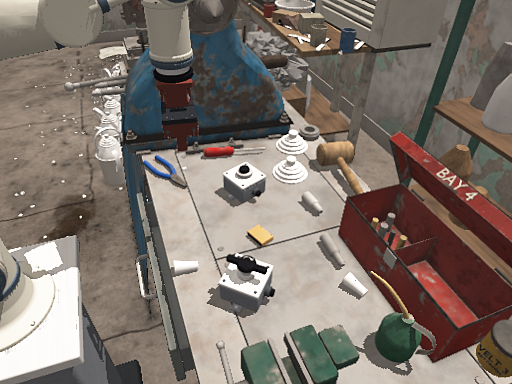

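View pics/top4.png

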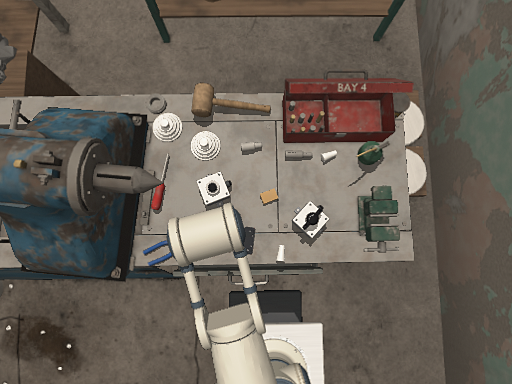

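The button is up at about 93 mm, with its wings back at the starting angle (136°). Nothing else has moved, and the arm is clear of everything.

```bash
python3 -c "
from bench import *
job_done();print(state()['time'])"
```

```text
the job is handed in; nothing more can be done
the job is handed in; nothing more can be done
```

The stop button was tested as asked, and the job was handed in after about 19.5 s of robot time.

- **Press:** I pressed the button with the closed fingertips until it bottomed at about 10.9 mm. The highest force was 12.6 N, and it dipped at about 7 mm as the latch went over. With the hand off, both cameras showed the top at about 85 mm, so it stayed latched.
- **Release:** I pushed the near wing clockwise about 0.56 rad with the outside of the fingers, reading at most about 2.3 N of sideways push. The head sprang up to 93 mm. I then backed off along the same arc and moved the arm clear.
- **Last checks:** The button top was at 92 mm in the top view and 93 mm in the side view, and the wings were back at their starting angle of about 136°. By eye in both final pictures, the loose things and the start station were where they began. The arm hid part of the pliers in the top view, but the side view showed them unmoved.

During the push the arm hid the button from the top camera, so the release was seen from the side only until the arm was clear. No check failed or disagreed.

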